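Make up the rework kit in the tote

TASK

Make up the kit for the next rework job in the black open tote: pull the drawer of the small grey cabinet all the way out to its stop and move every hot-air nozzle in it to the tote, and also put in the vacuum pen from its upright holder and whichever of these lie on the bench: the board clamp, the aluminium support rail and the finned heat sink. Finish with all of it lying inside the tote, the tote standing flat on the bench, and the emptied drawer pushed fully shut; leave the other things on the bench where they are.

Things in the scene. Friction and masses are not known exactly. Their poses are not given: they have to be found in the camera images.
- cab_drawer0 (a joint): the cabinet's only drawer: how far it is out in m, 0 fully shut, 0.182 at its stop; it slides along the cabinet's -x, takes about 3 N, stays where it is left and may start up to 25 mm open. Inside it is 215 mm (x) by 198 mm (y) and 66 mm deep; its floor is 22 and its rim 88 mm above the bench; the nozzles standing in it ride along
- cab: small grey cabinet fixed to the bench, 260 deep (x), 240 wide (y), 110 mm high; origin at the centre of its underside, x axis pointing from its front to its back (the front face is at x = -0.13 m, the drawer opens to -x), z up. Its top is 110 mm above the bench
- cab_drawer0_handle (a point): middle of the drawer's bar handle: a level round bar 11 mm thick and 120 mm long along the cabinet's y axis, 35 mm in front of the drawer's face and 72 mm above the bench; it can be pinched from above
- nozzle_square: steel hot-air nozzle, may be absent; starts standing in the drawer: a square hood 50 x 50 x 22 mm high with a round neck 28 mm in diameter rising from it to 60 mm in all. Origin at the centre of the underside, z along the neck
- nozzle_round: steel hot-air nozzle, may be absent; starts standing in the drawer: a round hood 48 mm in diameter and 22 mm high with a round neck 28 mm in diameter rising from it to 60 mm in all. Origin at the centre of the underside, z along the neck
- clamp: board clamp, may be absent; on the bench: a white block 70 (x) x 34 (y) x 34 mm (z), its middle 10 mm to -x of the origin, with a black knob 25 mm in diameter standing out 20 mm from its +x end; 90 mm long in all (x from -45 to +45 mm). Origin 17 mm below the block's mid height, at its underside, midway along the overall length
- rail: aluminium support rail, may be absent; on the bench: a bar 130 (x) x 20 (y) x 25 mm (z) with dark grooves. Origin at the centre of the underside
- sink: finned aluminium heat sink, may be absent; on the bench, fins up: 70 (x, along the fins) x 50 (y) x 32 mm (z). Origin at the centre of the underside; it can be gripped across the 50 mm
- pen: vacuum pen: a dark straight cylinder 18 mm in diameter and 150 mm long with a thin steel tip (8 mm in diameter, 18 mm long) on its upper end; it stands upright, loosely, in the holder. Origin at the centre of its lower end, z along the pen to the tip
- pen_mid (a point): middle of the pen's cylinder, 75 mm from its lower end
- holder: grey round upright holder fixed to the bench, 56 mm in diameter (64 at its foot) and 80 mm high, with a bore 28 mm in diameter and 72 mm deep for the pen. Origin at the centre of the underside
- tote: black open tote standing loose on the bench, outside 280 (x) x 220 (y) x 70 mm high, walls and floor 4 mm thick, 0.9 kg. Origin at the centre of the underside, z up
- spool: bystander, leave alone: solder spool standing on end, 60 mm in diameter, 36 mm high; origin at the centre of the underside
- jar: bystander, leave alone: small amber flux jar, 52 mm in diameter, 45 mm high; origin at the centre of the underside
- meter: bystander, leave alone: black multimeter lying down, 130 (x) x 70 (y) x 36 mm; origin at the centre of the underside
- bottle: bystander, leave alone: white bottle, 60 mm in diameter, 120 mm high; origin at the centre of the underside
- driver: bystander, leave alone: screwdriver with a black handle lying along its x axis, 160 mm long; origin under it near its middle
- tape: bystander, leave alone: roll of tape lying flat, 84 mm in diameter, 20 mm high; origin at the centre of the underside
There are look-alikes about, which are no part of the job. Several things have the shape of the clamp; the one meant has the colours described above.

How it is judged:
On the way, in this order (a step that is already met when the one before it is completed fails the run):
1. the drawer is pulled out to its stop (value of joint cab_drawer0 above 0.174 m), for 0.2 s.
2. the nozzles from the drawer are in the tote (x of nozzle_square in the frame of tote between -0.136 and 0.136 m and y of nozzle_square in the frame of tote between -0.106 and 0.106 m and z of nozzle_square in the frame of tote between 0 and 0.06 m and x of nozzle_round in the frame of tote between -0.136 and 0.136 m and y of nozzle_round in the frame of tote between -0.106 and 0.106 m and z of nozzle_round in the frame of tote between 0 and 0.06 m), for 0.2 s.
At the end, for the whole second after the job is handed in: every nozzle, clamp, rail, heat sink and the pen that is present lies at rest inside the tote's walls (origin less than 60 mm above the tote's underside; the pen's middle less than 90 mm), the tote stands upright (within 0.1 rad), and the drawer is shut to within 6 mm (all of step 2 and x of clamp in the frame of tote between -0.136 and 0.136 m and y of clamp in the frame of tote between -0.106 and 0.106 m and z of clamp in the frame of tote between 0 and 0.06 m and x of rail in the frame of tote between -0.136 and 0.136 m and y of rail in the frame of tote between -0.106 and 0.106 m and z of rail in the frame of tote between 0 and 0.06 m and x of sink in the frame of tote between -0.136 and 0.136 m and y of sink in the frame of tote between -0.106 and 0.106 m and z of sink in the frame of tote between 0 and 0.06 m and x of pen_mid in the frame of tote between -0.136 and 0.136 m and y of pen_mid in the frame of tote between -0.106 and 0.106 m and z of pen_mid in the frame of tote between 0 and 0.09 m and linear speed of each of nozzle_square, nozzle_round, clamp, rail, sink, pen, tote below 0.03 m/s and value of joint cab_drawer0 below 0.006 m and angle between tote's own z axis and vertical below 0.1 rad); the robot touches nothing.
It fails at once if a bystander is moved more than 60 mm (distance of any of spool, jar, meter, bottle, driver, tape from where it was at the start of the episode above 0.06 m).
Of nozzle_square, nozzle_round only 1 to 2 are there at a start; the rules pass over those that are not, and their reading is None.
Of clamp, rail, sink only 2 to 3 are there at a start; the rules pass over those that are not, and their reading is None.
At some moment in a run one of clamp, rail, sink may be knocked a few centimetres aside while the robot is not near it.
Once in a run the grip may slacken for a moment while it holds something.
It also fails if it takes over 208 s, if anything falls off the work surface, if the arm or the gripper's body presses on something with over 40 N, if the wrist force passes 120 N, or if a joint passes its speed limit or range.

ROBOT

A 6-joint arm with a two-finger parallel gripper is mounted at the origin on the work surface. World frame = base frame: x ahead of the robot, y to its left, z up, the work surface at z = 0. Lengths are in m, angles in rad, forces in N, time in s.
With the tool pointing down it reaches from about 0.35 to 0.85 m from the base axis. Payload 8.1 kg.
Tool frame: the origin (TCP) lies between the finger pads; the fingertips stand 25 mm ahead of it and the grasp point (between the pads) lies 6 mm ahead of it; z points along the fingers, y is the line along which they close (so a half turn about z gives the same grasp; the last joint's range is limited). The gripper opens to 93 mm and grips with 3 to 60 N. Pads are 15 mm wide; open, the fingers measure 128 mm over their backs; the gripper's body (75 mm by 188 mm) begins 65 mm behind the grasp point.
Start: joints at [-1.298, 0.13, 1.488, -0, 1.523, -0.085], TCP at [0.21, -0.562, 0.21] pointing down, gripper open.
Joint ranges: [-2.96, 2.96], [-0.89, 2.26], [0.02, 2.5], [-1.34, 4.48], [0, 2.73], [-2.66, 2.66]. Speed limits (rad/s): [2.39, 2.39, 2.79, 3.14, 3.14, 3.14].

INTERFACE

Orientations are given as a rotation vector (axis times angle).
In Python, from plant import robot gives the robot as it stands.
- The arm moves only by the tool arm_command, never from a script. Its argument "increments" is text: rows parted by semicolons, each of 5 numbers parted by spaces: the closure, from 0 (fully open) to 1 (shut), then the shift along the tool's x, y, z in mm, then the turn about the tool's z in rad. A call has 1 to 5 rows; each row is the pose to reach, as a shift and turn from the pose commanded when the call began, along the tool's axes at that moment; what a row does not reach only later rows make up. A row lasts 1/10 s, in which the tool goes at most 50 mm and 8.59 degrees, less where a joint would pass 70% of its speed; a pose out of reach is approached as far as the arm can. A call with a gripper value outside its range is refused whole. The fingers move at their own pace and stop on an object; "grip_force" is the grip in N (left out, the last holds). Time passes only in rows, so rows that repeat a pose let the fingers close. It gives the time, the measured TCP pose, the force, the opening and the grip force at its end, in the units of the state.
- robot.read_state(): the state, without advancing time (a new reading comes with each control period).
- robot.read_camera(name): name is "scene" or "top"; returns the picture (480x640x3 uint8, blue, green, red); there is no depth.
- robot.camera_model(name): a dict with "fx", "fy", "cx", "cy" (pixels), "eye" and "rotation" of the camera in the world. Camera axes: x right, y down, z forward; pixel columns grow to the right and rows downward; lengths in m; the calibration is good to about 2 mm. A picture is of the moment at which its call begins. camera_model takes no time and is no camera call.
- robot.close_job(): hands the job in; it is judged then, once.
The state is a dict: "t": time; "q": joint angles; "dq": joint speeds; "joint_torque": joint torques, N m; "tool_pos": TCP position; "orientation": TCP orientation; "force": force on the tool from outside, world axes, zero at the start; "wrist_torque": the same for the moment, N m; "opening": finger opening in m; "gripper_force": force on a finger pad.
Only numpy, scipy, OpenCV 4.12 (cv2) and the standard library are available. Lean on these libraries where they do the work, as an engineer would, in place of code of your own. Each camera call takes 0.05 s, during which the arm holds its last target. There are 200 camera calls.

## Working session

There is one attempt and no reset: what is moved stays moved. The work goes in short steps, Python scripts to look and compute and a tool call to move; the robot and the scene stay as the last step left them, time stands still between calls to the robot, and variables do not carry over. Pictures are saved under pics/ and viewed, at most 14 in all, crops included, and the job is handed in when it is done.

Besides the shell and the picture viewer there is one more tool, called as name(argument=value, ...) on one line, values as JSON. arm_command: Moves the arm, as the interface text tells. Its arguments: {"type":"object","properties":{"increments":{"type":"string"},"grip_force":{"type":"number"}},"required":["increments"]}

```bash
mkdir -p pics; ls
python3 - <<'E'
from plant import robot
import cv2
for n in("scene","top"):
    cv2.imwrite(f"pics/{n}0.png",robot.read_camera(n)); print(n,robot.camera_model(n))
s=robot.read_state(); print(s)
E
```

```text
pics
scene {'fx': 555.8461715888914, 'fy': 555.8461715888914, 'cx': 324.1574240432914, 'cy': 243.68857485012413, 'eye': array([1.29502869, 0.36149767, 1.35646568]), 'rotation': array([-1.52331212, -2.3002104 ,  0.64853054])}
top {'fx': 466.296355975792, 'fy': 466.296355975792, 'cx': 312.3916878269057, 'cy': 242.81614275776212, 'eye': array([0.31327048, 0.06002289, 1.30454146]), 'rotation': array([-2.21278393,  1.99868185, -0.21011536])}
{'t': 0.1, 'q': array([-1.29838043e+00,  1.31112701e-01,  1.48918256e+00,  4.91874598e-07,
        1.52304176e+00, -8.53953974e-02]), 'dq': array([ 0.0009244 , -0.00191794, -0.00071801, -0.00070996, -0.00012772,
       -0.00041543]), 'joint_torque': array([ 1.27268690e-03, -5.61341465e+01, -4.93097734e+01,  7.71410647e-02,
        2.92359071e-02, -9.04510080e-05]), 'tool_pos': array([ 0.21000901, -0.56145472,  0.20856954]), 'orientation': array([-3.08974070e+00, -5.58746082e-01,  2.54939514e-04]), 'force': array([-0.02366935, -0.2315444 , -0.07280335]), 'wrist_torque': array([ 0.01039302,  0.00042946, -0.00429998]), 'gripper_force': 0.0, 'opening': 0.09319270828554023}
```

View pics/top0.png

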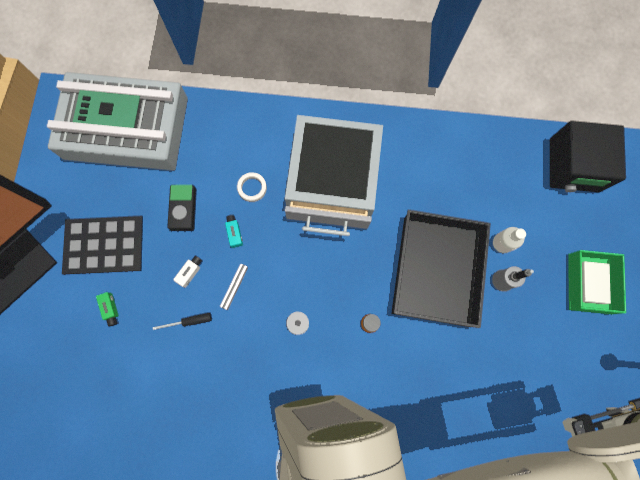

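View pics/scene0.png

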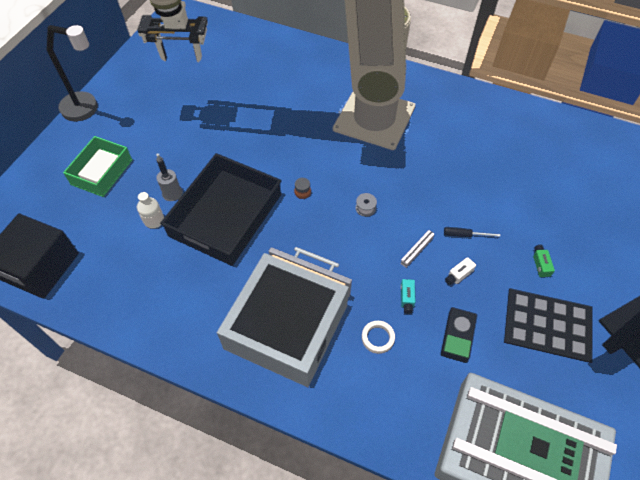

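Top view: tote near (441,269), cabinet (333,170) with its handle at (326,230), white clamp (187,271) with black knob at (197,260), rail (234,286), holder and pen (508,279). Teal and green look-alike clamps are at (233,231) and (107,308). I see no heat sink. The scene view agrees.

```bash
cat > h.py <<'E'
import numpy as np, cv2
from plant import robot
from scipy.spatial.transform import Rotation as R
def snap(n): return robot.read_camera(n)
def ray(n,px,z):
    "pixels (N,2) -> world points on plane z"
    m=robot.camera_model(n); px=np.atleast_2d(np.float64(px))
    d=np.c_[(px[:,0]-m["cx"])/m["fx"],(px[:,1]-m["cy"])/m["fy"],np.ones(len(px))]
    d=R.from_rotvec(m["rotation"]).apply(d); e=m["eye"]
    return e+d*((z-e[2])/d[:,2])[:,None]
def proj(n,P):
    m=robot.camera_model(n)
    c=R.from_rotvec(m["rotation"]).inv().apply(np.atleast_2d(P)-m["eye"])
    return c[:,:2]/c[:,2:]*[m["fx"],m["fy"]]+[m["cx"],m["cy"]]
def fg(im):
    h=cv2.cvtColor(im,cv2.COLOR_BGR2HSV)
    return (~((h[...,0]>95)&(h[...,0]<125)&(h[...,1]>110))).astype(np.uint8)*255
def blobs(mask,lo=30):
    cs,_=cv2.findContours(mask,cv2.RETR_EXTERNAL,cv2.CHAIN_APPROX_NONE)
    return [c for c in cs if cv2.contourArea(c)>lo]
def wrect(n,c,z):
    "contour on plane z -> centre (m), sides, angle of the long side (rad)"
    p=ray(n,c[:,0],z)[:,:2]
    (x,y),(w,h),a=cv2.minAreaRect(np.float32(p*1000))
    if w<h: w,h,a=h,w,a+90
    return np.round([x,y,w,h],1),round(np.radians(a),3)
E
python3 - <<'E'
from h import *
zs=dict(top=(0,0.03))
for n in("top","scene"):
    im=cv2.imread(f"pics/{n}0.png"); f=fg(im)
    for c in blobs(f):
        x,y,w,h=cv2.boundingRect(c)
        if w*h<30000 : print(n,(x,y,w,h),wrect(n,c,.03), wrect(n,c,.07))
    hsv=cv2.cvtColor(im,cv2.COLOR_BGR2HSV)
    wh=((hsv[...,2]>190)&(hsv[...,1]<60)).astype(np.uint8)*255
    for c in blobs(wh,20):
        x,y,w,h=cv2.boundingRect(c)
        if w<80: print(n,"white",(x,y,w,h),wrect(n,c,.034),wrect(n,c,.025))
im=cv2.imread("pics/top0.png")
cv2.imwrite("pics/c1.png",cv2.resize(im[200:340,220:530],None,fx=2.58,fy=2.58,interpolation=cv2.INTER_CUBIC))
E
```

```text
top (426, 399, 214, 81) (array([  69.1, -554.8,  595.7,  182.6]), np.float64(1.906)) (array([  76.7, -535.5,  577. ,  176.9]), np.float64(1.906))
top (274, 395, 133, 85) (array([ 81.9, -34.7, 336.2, 202.8]), np.float64(1.672)) (array([ 89.1, -31.7, 325.7, 196.4]), np.float64(1.672))
top (361, 314, 20, 19) (array([376.4, -93.5,  51.6,  47.9]), np.float64(1.672)) (array([374.5, -88.7,  50. ,  46.4]), np.float64(1.672))
top (152, 313, 59, 17) (array([326.6, 414.3, 158.1,  22.7]), np.float64(1.87)) (array([326.2, 403.2, 153.1,  22. ]), np.float64(1.87))
top (286, 311, 23, 24) (array([357.7, 103.8,  61.2,  59.4]), np.float64(0.103)) (array([356.4, 102.4,  59.3,  57.5]), np.float64(0.103))
top (96, 292, 23, 34) (array([342.7, 618.6,  93.5,  44.7]), np.float64(0.466)) (array([341.8, 601. ,  90.6,  43.3]), np.float64(0.466))
top (492, 266, 42, 26) (array([ 541.5, -474.1,  120.6,   59.6]), np.float64(1.986)) (array([ 534.4, -457.3,  116.8,   57.7]), np.float64(1.986))
top (220, 264, 28, 46) (array([437.4, 286.9, 131.9,  26.1]), np.float64(2.811)) (array([433.5, 279.8, 127.7,  25.3]), np.float
[... 7979 characters left out ...]
   54.5]), np.float64(3.106)) (array([-126. , -982.9,  139.1,   54.8]), np.float64(3.106))
scene white (495, 0, 20, 17) (array([-705.7,  267.9,  111. ,   55.2]), np.float64(0.003)) (array([-719.3,  267.3,  111.8,   55.6]), np.float64(0.003))
scene white (404, 0, 77, 63) (array([-512.9,   54.4,  369. ,  279.7]), np.float64(0.094)) (array([-525.2,   52.4,  371.5,  281.6]), np.float64(0.094))
scene white (197, 0, 36, 10) (array([-288.6, -749.1,  148.5,   19. ]), np.float64(1.572)) (array([-299.4, -756.6,  149.5,   19.1]), np.float64(1.572))
scene white (0, 0, 53, 48) (array([  102.5, -1368. ,   269.8,   197.5]), np.float64(0.407)) (array([   56.7, -1360.8,   283.3,   190.7]), np.float64(0.696))
```

View pics/c1.png

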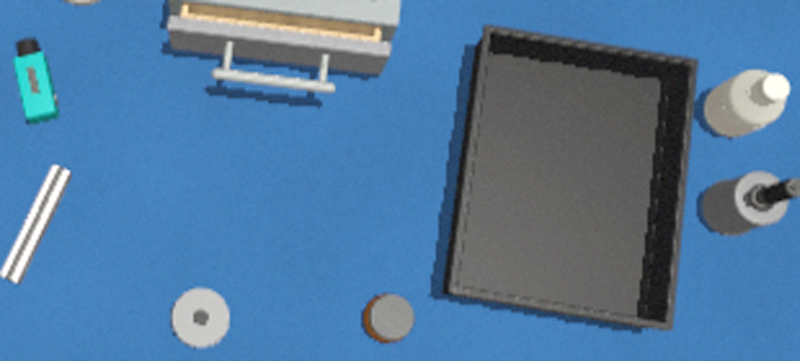

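The crop shows the tote rim corners at full-image (409,210), (489,223), (480,326) and (393,314), the handle bar from (303,228) to (349,234), and the holder rim at (515,276). The drawer is slightly ajar.

```bash
cat >> h.py <<'E'
def yaw(s):
    x=R.from_rotvec(s["orientation"]).as_matrix()[:,0]; return np.arctan2(x[1],x[0])
def togo(x,y,z,psi=None):
    "shift in tool mm and turn from the measured pose to a world target"
    s=robot.read_state(); M=R.from_rotvec(s["orientation"]).as_matrix()
    d=M.T@(np.array([x,y,z])-s["tool_pos"])*1000
    t=0 if psi is None else (yaw(s)-psi+np.pi)%(2*np.pi)-np.pi
    print("go",np.round(d,1),"turn",round(t,3),"| now",np.round(s["tool_pos"],4),"yaw",round(yaw(s),3),"t",s["t"],"F",np.round(s["force"],1),"open",round(s["opening"],4),"q6",round(s["q"][5],2))
E
python3 - <<'E'
from h import *
r=lambda n,p,z:np.round(ray(n,p,z)[:,:2]*1000,1).tolist()
print("tote top rim",r("top",[(408.8,210.5),(489.4,223.3),(480.1,326.4),(393.3,314)],.07))
print("holder",r("top",[(514.6,275.6)],.08))
for n,roi in(("top",(298,222,56,18)),("scene",(290,245,52,28))):
    im=cv2.imread(f"pics/{n}0.png"); h=cv2.cvtColor(im,cv2.COLOR_BGR2HSV)
    x,y,w,hh=roi; m=np.zeros(h.shape[:2],np.uint8); m[y:y+hh,x:x+w]=((h[...,2]>150)&(h[...,1]<90))[y:y+hh,x:x+w]*255
    for c in blobs(m,10): print(n,cv2.boundingRect(c),wrect(n,c,.075),wrect(n,c,.088))
# cabinet top in top view
im=cv2.imread("pics/top0.png"); c=max([c for c in blobs(fg(im)) if 280<cv2.boundingRect(c)[0]<300 and cv2.boundingRect(c)[1]<130],key=cv2.contourArea)
ap=cv2.approxPolyDP(c,6,True)[:,0]; print(ap.tolist(), r("top",ap,.11))
im=cv2.imread("pics/scene0.png")
a=cv2.resize(im[140:300,130:350],None,fx=3.6,fy=3.6,interpolation=cv2.INTER_CUBIC); cv2.imwrite("pics/c2.png",a)
togo(.58,.05,.21,1.54)
E
```

```text
tote top rim [[689.0, -170.4], [675.2, -391.6], [394.6, -373.9], [403.6, -146.5]]
holder [[535.9, -457.7]]
top (302, 222, 48, 14) (array([613.9,  52.6, 127.3,  36.3]), np.float64(1.673)) (array([610.8,  52.6, 125.9,  35.9]), np.float64(1.673))
scene (290, 262, 28, 11) (array([651.2,  37.9,  71.8,  30.2]), np.float64(1.973)) (array([657.8,  41.2,  71.1,  29.9]), np.float64(1.973))
scene (290, 247, 49, 26) (array([624. ,  55.4, 130.4,  43.4]), np.float64(1.545)) (array([630.8,  58.5, 129. ,  42.9]), np.float64(1.545))
[[297, 115], [286, 218], [304, 220], [303, 230], [349, 235], [347, 226], [367, 228], [382, 125]] [[920.1, 162.4], [623.2, 159.4], [622.6, 111.4], [595.3, 111.2], [594.1, -10.4], [617.9, -3.1], [617.8, -56.0], [914.3, -74.7]]
go [ 560.7 -443.2   -0.6] turn -1.182 | now [ 0.21   -0.5615  0.2086] yaw 0.358 t 0.1 F [-0.  -0.2 -0.1] open 0.0932 q6 -0.09
```

View pics/c2.png

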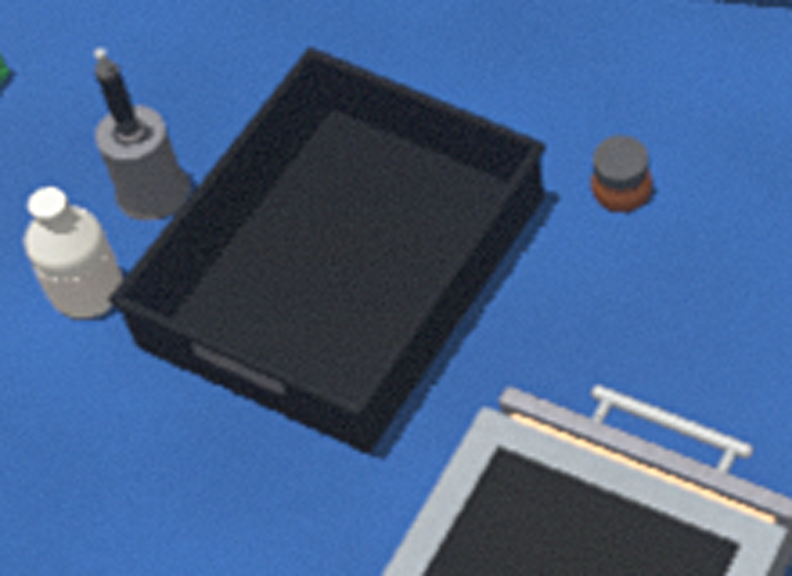

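Scene crop: handle bar runs from full-image (296,249) to (338,265), and the pen stands in its holder with its tip at (158,154).

```bash
cat >> h.py <<'E'
def tri(a,b):
    "least-squares point of two rays: pixel a in top, b in scene, and the gap in mm"
    ps=[(robot.camera_model(n)["eye"],ray(n,p,0)[0]) for n,p in(("top",a),("scene",b))]
    A=np.zeros((3,3)); v=np.zeros(3); L=[]
    for e,g in ps:
        d=(g-e)/np.linalg.norm(g-e); Q=np.eye(3)-np.outer(d,d); A+=Q; v+=Q@e; L.append((Q,e))
    X=np.linalg.solve(A,v); return np.round(X*1000,1),[round(np.linalg.norm(Q@(X-e))*1000,1) for Q,e in L]
E
python3 - <<'E'
from h import *
r=lambda n,p,z:np.round(ray(n,p,z)[:,:2]*1000,1).tolist()
print("handle top",r("top",[(303.3,227.9),(349.1,234.1)],.072),"scene",r("scene",[(295.8,248.6),(337.8,265)],.072))
print(tri((303.3,227.9),(295.8,248.6)),tri((349.1,234.1),(337.8,265)))
print("pen tip",tri((531.5,271),(157.8,154.4)),r("scene",[(157.8,154.4)],.176),r("top",[(531.5,271)],.176))
print("holder scene",r("scene",[(130+131/3.6,140+131/3.6)],.08))
print("tote scene",r("scene",[(130+310/3.6,140+50/3.6),(130+543/3.6,140+148/3.6),(130+114/3.6,140+300/3.6)],.07))
E
```

```text
handle top [[610.2, 112.6], [605.6, -12.7]] scene [[605.9, -4.9], [608.5, 118.6]]
(array([617.6,  61.3, 129.6]), [np.float64(53.2), np.float64(53.2)]) (array([600.3,  49. ,  43. ]), [np.float64(64.2), np.float64(64.2)])
pen tip (array([ 533.3, -455.6,  175.4]), [np.float64(2.6), np.float64(2.6)]) [[533.8, -452.1]] [[534.0, -458.1]]
holder scene [[533.9, -450.8]]
tote scene [[394.7, -364.8], [412.0, -141.0], [676.0, -382.1]]
```

arm_command(increments="0.73 38 -30 0 -0.1; 0.73 76 -60 0 -0.2; 0.73 115 -90 0 -0.3; 0.73 152 -120 0 -0.4; 0.73 190 -150 0 -0.5", grip_force=40)

```text
t: 0.6
tool_pos: [0.336, -0.3531, 0.2091]
orientation: [-2.854, -1.311, 0.0]
force: [0.7, 0.5, 0.4]
opening: 0.0577
gripper_force: 0.0
```

arm_command(increments="0.73 48 -6 0 -0.068; 0.73 97 -12 0 -0.136; 0.73 145 -18 0 -0.204; 0.73 194 -24 0 -0.272; 0.73 242 -30 0 -0.34")

```text
t: 1.1
tool_pos: [0.4718, -0.1503, 0.2093]
orientation: [-2.592, -1.775, 0.0]
force: [0.3, -0.4, 0.3]
opening: 0.025
gripper_force: 0.0
```

arm_command(increments="0.73 48 10 10 -0.068; 0.73 95 21 20 -0.136; 0.73 143 32 35 -0.204; 0.73 190 42 45 -0.272; 0.73 238 53 55 -0.341")

```text
t: 1.6
tool_pos: [0.6071, 0.0513, 0.1535]
orientation: [-2.253, -2.188, 0.001]
force: [0.4, -1.4, 0.7]
opening: 0.0248
gripper_force: 0.0
```

arm_command(increments="0.73 0 0 0 0; 0.73 0 0 0 0")

```text
t: 1.8
tool_pos: [0.6062, 0.0504, 0.1531]
orientation: [-2.253, -2.187, 0.004]
force: [-0.1, 0.5, 0.3]
opening: 0.0254
gripper_force: 0.0
```

```bash
python3 -c "
from h import *
togo(.6066,.053,.078,1.542)"
```

```text
go [ 2.7  0.6 75.1] turn -0.001 | now [0.6062 0.0504 0.1531] yaw 1.541 t 1.8 F [-0.1  0.5  0.3] open 0.0254 q6 0.03
```

arm_command(increments="0.73 1 0 30 0; 0.73 1 0 50 0; 0.73 1 0 65 0; 0.73 1 0 75 0; 0.73 1 0 75 0")

```text
t: 2.3
tool_pos: [0.6058, 0.0496, 0.0786]
orientation: [-2.257, -2.183, 0.002]
force: [0.2, 0.3, 0.3]
opening: 0.0252
gripper_force: 0.0
```

arm_command(increments="0.95 0 0 0 0; 0.95 0 0 0 0; 0.95 0 0 0 0")

```text
t: 2.6
tool_pos: [0.6077, 0.0504, 0.0809]
orientation: [2.256, 2.185, 0.002]
force: [0.4, -0.5, 0.4]
opening: 0.0068
gripper_force: 0.0
```

Run:
```python
from h import *
a=snap("scene"); b=snap("top")
a=cv2.resize(a[200:320,230:380],None,fx=4,fy=4,interpolation=cv2.INTER_CUBIC)[:480]
b=cv2.resize(b[180:300,270:370],None,fx=4,fy=4,interpolation=cv2.INTER_CUBIC)[:480]
cv2.imwrite("pics/c3.png",cv2.resize(np.hstack([a,b]),None,fx=.79,fy=.79))
togo(.6066,.053,.078,1.542)
```

```text
go [ 2.5 -0.9  2.5] turn -0.003 | now [0.6074 0.0504 0.0805] yaw 1.539 t 2.7 F [-0.4 -1.2  0.6] open 0.0052 q6 0.03
```

View pics/c3.png

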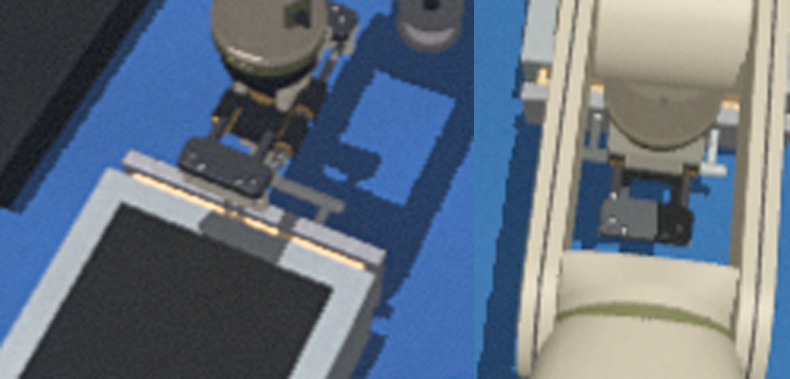

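The view is mostly blocked by the wrist: the bar is visible right of the fingers and has not moved. I'll check the predicted projections numerically.

Run:
```python
from h import *
s=robot.read_state(); M=R.from_rotvec(s["orientation"]).as_matrix(); p=s["tool_pos"]
print(np.round(M,3).tolist(),p)
for nm,o in(("tcp",0),("tip",.025),("body",-.06)):
    P=p+M[:,2]*o
    a=proj("scene",P)[0]; b=proj("top",P)[0]
    print(nm,np.round(P,3),np.round(a,1),"crop",np.round((a-[230,200])*3.16),"top",np.round(b,1),"crop",np.round((b-[270,180])*3.16+[474,0]))
for z in(.06,.072,.09,.11): print(z,np.round(ray("top",(326.2,231),z)[0,:2],4),np.round(ray("scene",(316.8,256.8),z)[0,:2],4))
```

```text
[[0.032, 0.999, 0.001], [0.999, -0.032, -0.0], [0.0, 0.001, -1.0]] [0.60736993 0.05042889 0.08048624]
tcp [0.607 0.05  0.08 ] [314.4 254.4] crop [267. 172.] top [326.1 230.4] crop [651. 159.]
tip [0.607 0.05  0.055] [314.4 259.1] crop [267. 187.] top [325.8 232.5] crop [650. 166.]
body [0.607 0.05  0.14 ] [314.1 242.5] crop [266. 134.] top [326.8 225.1] crop [653. 142.]
0.06 [0.6107 0.0498] [0.6008 0.0546]
0.072 [0.6079 0.0499] [0.6072 0.0574]
0.09 [0.6036 0.05  ] [0.6169 0.0617]
0.11 [0.5988 0.0502] [0.6276 0.0664]
```

arm_command(increments="0.95 0 -5 0 0; 0.95 0 -10 0 0; 0.95 0 -15 0 0; 0.95 0 -15 0 0")

```text
t: 3.1
tool_pos: [0.591, 0.051, 0.0796]
orientation: [-2.256, -2.185, 0.001]
force: [-1.0, -0.4, -0.2]
opening: 0.0048
gripper_force: 0.0
```

Run:
```python
from h import *
a=snap("scene"); b=snap("top")
a=cv2.resize(a[200:320,230:380],None,fx=4,fy=4,interpolation=cv2.INTER_CUBIC)[:480]
b=cv2.resize(b[180:300,270:370],None,fx=4,fy=4,interpolation=cv2.INTER_CUBIC)[:480]
cv2.imwrite("pics/c4.png",cv2.resize(np.hstack([a,b]),None,fx=.79,fy=.79))
togo(.6066,.053,.078,1.542); print(robot.read_state()["gripper_force"])
```

```text
go [ 2.6 14.8  1.8] turn -0.003 | now [0.5917 0.0509 0.0798] yaw 1.539 t 3.2 F [-0.8 -0.2 -0.4] open 0.0044 q6 0.03
0.0
```

View pics/c4.png

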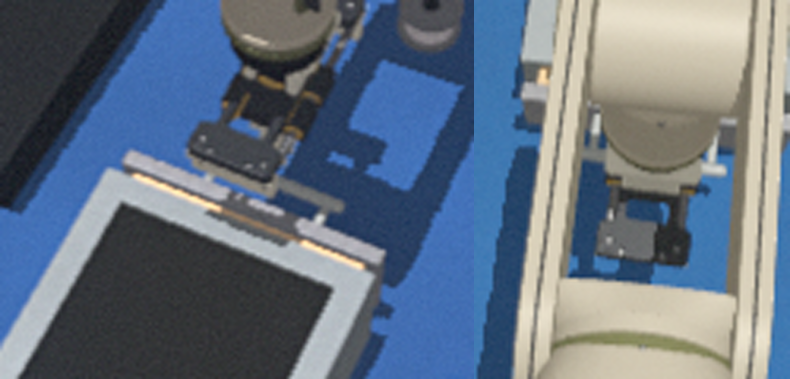

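```bash
python3 - <<'E'
from h import *
# block with screws: current view
f=lambda u,v:(u/3.16+230,v/3.16+200); g=lambda u,v:((u-474)/3.16+270,v/3.16+180)
print(tri(g(643,240),f(235,150)), tri(g(643,262),f(240,180)))
s=robot.read_state(); print(s["q"],s["tool_pos"])
E
python3 - <<'E'
import cv2; import sys; sys.path.insert(0,'.')
from plant import robot
im=cv2.imread("pics/scene0.png"); a=cv2.resize(im[0:80,120:230],None,fx=5,fy=5,interpolation=cv2.INTER_CUBIC)
b=cv2.imread("pics/top0.png")[380:480,420:640]; b=cv2.resize(b,None,fx=2.5,fy=2.5,interpolation=cv2.INTER_CUBIC)
import numpy as np
c=np.zeros((650,560,3),np.uint8); c[:400,:550]=a; c[400:650,:550]=b
cv2.imwrite("pics/c5.png",cv2.resize(c,None,fx=.92,fy=.92))
E
```

```text
(array([557.2,  25.8,  19.8]), [np.float64(26.0), np.float64(26.0)]) (array([548.5,  24.1, -47.6]), [np.float64(25.1), np.float64(25.1)])
[-4.97695866e-04  2.10297372e-01  1.64163230e+00 -9.30542764e-06
  1.28950803e+00  3.14050329e-02] [0.59171901 0.05090205 0.07979175]
```

View pics/c5.png

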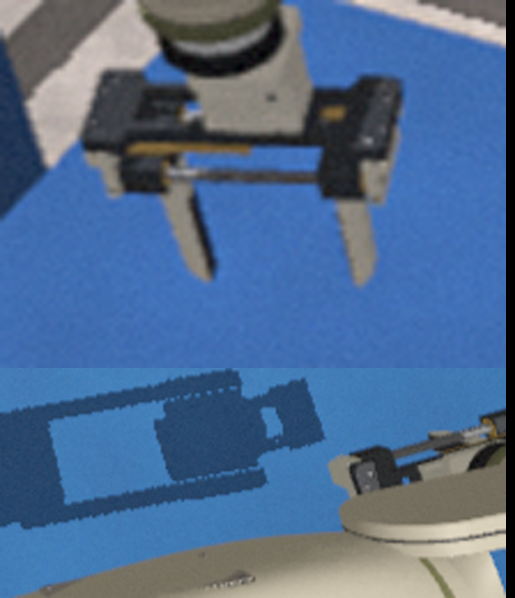

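Start-pose crop: the body is the wide black piece and the fingers hang below it. It hides the fingertips in the grasp views, so I'll back off towards -x at the same height and look.

arm_command(increments="0.73 0 -45 0 0; 0.73 0 -90 0 0; 0.73 0 -110 0 0; 0.73 0 -110 0 0; 0.73 0 -110 0 0")

```text
t: 3.7
tool_pos: [0.4828, 0.0544, 0.0804]
orientation: [2.256, 2.185, 0.002]
force: [0.6, -0.5, 1.2]
opening: 0.0252
gripper_force: 0.0
```

Run:
```python
from h import *
a=snap("scene")
cv2.imwrite("pics/c6.png",cv2.resize(a[160:320,230:390],None,fx=3.7,fy=3.7,interpolation=cv2.INTER_CUBIC))
s=robot.read_state(); M=R.from_rotvec(s["orientation"]).as_matrix(); p=s["tool_pos"]
for o in(0,.025): 
  for y in(-.0125,.0125):
    P=p+M[:,2]*o+M[:,1]*y; print(np.round(P,3),np.round((proj("scene",P)[0]-[230,160])*3.7))
togo(.6066,.053,.078,1.542)
```

```text
[0.471 0.055 0.08 ] [389. 207.]
[0.496 0.054 0.081] [376. 232.]
[0.471 0.055 0.055] [389. 226.]
[0.496 0.054 0.056] [375. 251.]
go [  2.6 123.2   2.8] turn -0.003 | now [0.4834 0.0543 0.0805] yaw 1.539 t 3.75 F [0.1 0.5 0.1] open 0.0251 q6 0.04
```

View pics/c6.png

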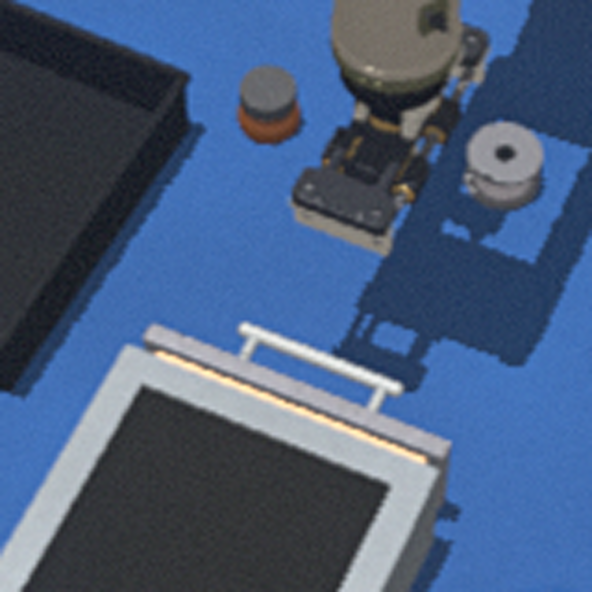

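The body's near lower edge runs from (295,205) to (388,250) in this crop, and the fingers are behind it. I'll use that edge to check the tool's height.

Run:
```python
from h import *
for e in[(295,205),(388,250),(341,228)]:
    px=np.array(e)/3.7+[230,160]
    for z in(.10,.12,.14,.16,.18): print(e,z,np.round(ray("scene",px,z)[0,:2],3))
```

```text
(295, 205) 0.1 [ 0.509 -0.006]
(295, 205) 0.12 [0.522 0.   ]
(295, 205) 0.14 [0.534 0.006]
(295, 205) 0.16 [0.547 0.012]
(295, 205) 0.18 [0.559 0.018]
(388, 250) 0.1 [0.519 0.073]
(388, 250) 0.12 [0.531 0.077]
(388, 250) 0.14 [0.544 0.082]
(388, 250) 0.16 [0.556 0.087]
(388, 250) 0.18 [0.568 0.091]
(341, 228) 0.1 [0.515 0.034]
(341, 228) 0.12 [0.527 0.039]
(341, 228) 0.14 [0.539 0.044]
(341, 228) 0.16 [0.552 0.049]
(341, 228) 0.18 [0.564 0.054]
```

Run:
```python
from h import *
P=np.array([.21,-.5615,.1836]); y=np.array([.35,-.937,0])
for k in(-.0465,.0465,-.055,.055): print(k,np.round(proj("scene",P+y*k)[0],1))
print("obs",[(165.7,59.8),(198.9,61.5)])
for z in(.16,.18,.2,.22,.24): print(z,np.round(ray("scene",[(165.7,59.8),(198.9,61.5)],z)[:,:2],3).tolist())
```

```text
-0.0465 [197.8  68.4]
0.0465 [167.8  67.4]
-0.055 [200.6  68.4]
0.055 [165.   67.3]
obs [(165.7, 59.8), (198.9, 61.5)]
0.16 [[0.177, -0.649], [0.143, -0.548]]
0.18 [[0.196, -0.632], [0.162, -0.533]]
0.2 [[0.214, -0.615], [0.181, -0.518]]
0.22 [[0.233, -0.598], [0.2, -0.503]]
0.24 [[0.252, -0.581], [0.22, -0.487]]
```

All three facts agree: the start-view fingertips project about 29 mm higher than reported, the body edge sits too high, and the fingers passed over the bar without touching it. The real fingertips are about 25–30 mm higher than nominal. I'll retry the handle lower and watch the force.

arm_command(increments="0.73 0 45 -20 0; 0.73 0 90 -20 0; 0.73 0 123 -20 0; 0.73 0 123 -10 0; 0.73 0 123 0 0")

```text
t: 4.25
tool_pos: [0.6062, 0.0503, 0.0788]
orientation: [-2.257, -2.185, -0.0]
force: [-0.7, 0.1, 0.3]
opening: 0.025
gripper_force: 0.0
```

arm_command(increments="0.73 0 0 8 0; 0.73 0 0 16 0; 0.73 0 0 22 0; 0.73 0 0 26 0; 0.73 0 0 26 0")

```text
t: 4.75
tool_pos: [0.6043, 0.0505, 0.0532]
orientation: [-2.256, -2.185, 0.001]
force: [0.0, 0.1, -0.1]
opening: 0.0248
gripper_force: 0.0
```

arm_command(increments="0.95 0 0 0 0; 0.95 0 0 0 0; 0.95 0 0 0 0")

```text
t: 5.05
tool_pos: [0.6054, 0.0504, 0.0544]
orientation: [2.256, 2.185, 0.002]
force: [0.5, 0.1, 0.2]
opening: 0.0096
gripper_force: 40.0
```

Gripped (40 N). Now pulling.

arm_command(increments="0.95 0 -20 0 0; 0.95 0 -45 0 0; 0.95 0 -75 0 0; 0.95 0 -105 0 0; 0.95 0 -130 0 0")

```text
t: 5.55
tool_pos: [0.4745, 0.0539, 0.0543]
orientation: [2.255, 2.184, 0.001]
force: [1.4, -3.8, 4.6]
opening: 0.0098
gripper_force: 40.0
```

arm_command(increments="0.95 0 -10 0 0; 0.95 0 -17 0 0; 0.95 0 -24 0 0; 0.95 0 -24 0 0")

```text
t: 5.95
tool_pos: [0.451, 0.0545, 0.0543]
orientation: [2.256, 2.184, -0.001]
force: [-1.2, -6.0, 1.9]
opening: 0.0095
gripper_force: 40.0
```

arm_command(increments="0.95 0 -4 0 0; 0.95 0 -8 0 0; 0.95 0 -8 0 0")

```text
t: 6.25
tool_pos: [0.4433, 0.0548, 0.0543]
orientation: [2.256, 2.184, -0.001]
force: [-1.0, -7.0, 2.4]
opening: 0.0096
gripper_force: 40.0
```

arm_command(increments="0.95 0 -4 0 0; 0.95 0 -8 0 0; 0.95 0 -8 0 0")

```text
t: 6.55
tool_pos: [0.4417, 0.0548, 0.0546]
orientation: [2.249, 2.177, 0.016]
force: [36.7, -5.4, -32.4]
opening: 0.0095
gripper_force: 40.0
```

At the stop (force 37 N, 163 mm travel). I'll release, go up and clear the view.

arm_command(increments="0.95 0 6 0 0; 0.95 0 6 0 0; 0.73 0 6 0 0; 0.73 0 6 0 0; 0.73 0 6 0 0")

```text
t: 7.05
tool_pos: [0.4409, 0.0559, 0.0537]
orientation: [-2.256, -2.185, -0.0]
force: [0.8, -0.1, 1.3]
opening: 0.0248
gripper_force: 0.0
```

arm_command(increments="0.73 0 0 -30 0; 0.73 0 0 -80 0; 0.73 0 0 -125 0; 0.73 -50 0 -125 0; 0.73 -100 0 -125 0")

```text
t: 7.55
tool_pos: [0.4392, -0.0442, 0.1812]
orientation: [2.249, 2.188, 0.005]
force: [1.1, -0.5, -1.0]
opening: 0.0251
gripper_force: 0.0
```

arm_command(increments="0.6 -50 0 0 0; 0.6 -100 0 0 0; 0.6 -150 0 0 0; 0.6 -200 0 0 0; 0.6 -200 0 0 0")

```text
t: 8.05
tool_pos: [0.4303, -0.2492, 0.1785]
orientation: [2.262, 2.179, -0.002]
force: [0.0, 0.8, 0.5]
opening: 0.0372
gripper_force: 0.0
```

Run:
```python
from h import *
a=snap("scene"); b=snap("top"); cv2.imwrite("pics/s7.png",a); cv2.imwrite("pics/t7.png",b)
a=cv2.resize(a[190:330,240:380],None,fx=2.85,fy=2.85,interpolation=cv2.INTER_CUBIC)
b=cv2.resize(b[180:320,260:400],None,fx=2.85,fy=2.85,interpolation=cv2.INTER_CUBIC)
cv2.imwrite("pics/c7.png",np.hstack([a,b])); print(a.shape)
togo(.52,.05,.15,1.54)
```

```text
(399, 399, 3)
go [297.7  78.8  28.6] turn -0.004 | now [ 0.4309 -0.2448  0.1783] yaw 1.536 t 8.15 F [ 1.3  0.4 -1. ] open 0.0372 q6 -0.59
```

View pics/c7.png

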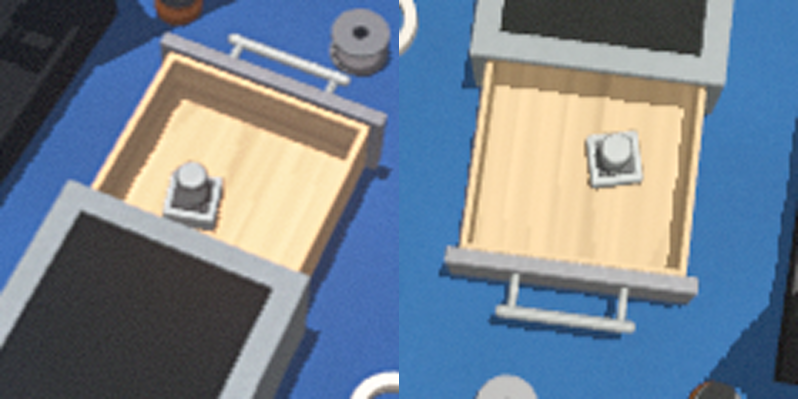

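The drawer is out and holds only the square nozzle, with its neck top at full-image (336,233) in top and (308,252) in scene. I'll measure it and re-check clamp and rail.

Run:
```python
from h import *
print(tri((336.1,232.6),(307.7,252.1)),np.round(ray("top",(336.1,232.6),.082),4),np.round(ray("scene",(307.7,252.1),.082),4))
for n,f in(("top","t7"),("scene","s7")):
    im=cv2.imread(f"pics/{f}.png"); hsv=cv2.cvtColor(im,cv2.COLOR_BGR2HSV)
    wh=((hsv[...,2]>190)&(hsv[...,1]<60)).astype(np.uint8)*255
    for c in blobs(wh,20):
        r=wrect(n,c,.034)
        if .3<r[0][0]/1000<.7 and 200<r[0][1]<500: print(n,r,wrect(n,c,.025))
togo(.552,.024,.15,1.54)
```

```text
(array([604.8,  26. ,  73.3]), [np.float64(3.4), np.float64(3.4)]) [[0.6038 0.023  0.082 ]] [[0.6087 0.0317 0.082 ]]
top (array([435.9, 281.8, 130.5,   7.4]), np.float64(2.825)) (array([436.8, 283.4, 131.4,   7.4]), np.float64(2.825))
top (array([439.7, 294.1, 129.2,   6.5]), np.float64(2.824)) (array([440.6, 295.8, 130.1,   6.6]), np.float64(2.824))
top (array([461.2, 423.8,  70.1,  33.9]), np.float64(2.643)) (array([462.2, 426.4,  70.6,  34.2]), np.float64(2.643))
scene (array([462. , 427.8,  70.7,  34.4]), np.float64(2.632)) (array([456.4, 428.3,  71.1,  34.7]), np.float64(2.632))
scene (array([446.9, 299.6, 128.5,   7.9]), np.float64(2.827)) (array([441.1, 299.1, 129.4,   8. ]), np.float64(2.827))
scene (array([442.7, 287.6, 129.7,   7.8]), np.float64(2.832)) (array([436.9, 287.1, 130.6,   7.9]), np.float64(2.832))
go [272.8 111.7  28.5] turn -0.004 | now [ 0.4309 -0.2448  0.1783] yaw 1.536 t 8.15 F [ 1.3  0.4 -1. ] open 0.0372 q6 -0.59
```

arm_command(increments="0.46 40 24 0 -0.14; 0.46 80 48 0 -0.28; 0.46 120 71 0 -0.42; 0.46 160 95 0 -0.56; 0.46 200 119 0 -0.7")

```text
t: 8.65
tool_pos: [0.5571, -0.0441, 0.1789]
orientation: [1.359, 2.832, 0.001]
force: [1.0, -0.7, 1.1]
opening: 0.0499
gripper_force: 0.0
```

arm_command(increments="0.46 0 0 0 -0.14; 0.46 0 0 0 -0.28; 0.46 0 0 0 -0.42; 0.46 0 0 0 -0.56; 0.46 0 0 0 -0.7")

```text
t: 9.15
tool_pos: [0.5562, -0.0456, 0.1787]
orientation: [-0.305, -3.126, -0.001]
force: [-0.8, -0.1, -0.1]
opening: 0.0505
gripper_force: 0.0
```

arm_command(increments="0.46 0 0 0 -0.13; 0.46 0 0 0 -0.13; 0.46 0 0 0 -0.13")

```text
t: 9.45
tool_pos: [0.5564, -0.0466, 0.1788]
orientation: [-0.118, -3.139, -0.0]
force: [0.1, -0.1, 0.2]
opening: 0.0499
gripper_force: 0.0
```

Run:
```python
from h import *
togo(.6055,.027,.046,3.07)
```

```text
go [-43.4  77.1 132.8] turn -0.003 | now [ 0.5564 -0.0466  0.1788] yaw 3.067 t 9.45 F [ 0.1 -0.1  0.2] open 0.0499 q6 -1.67
```

arm_command(increments="0.46 -22 39 0 0; 0.46 -43 77 0 0; 0.46 -43 77 30 0; 0.46 -43 77 60 0; 0.46 -43 77 80 0")

```text
t: 9.95
tool_pos: [0.604, 0.0269, 0.0963]
orientation: [-0.118, -3.137, -0.0]
force: [-0.0, -1.0, -0.4]
opening: 0.0502
gripper_force: 0.0
```

arm_command(increments="0.46 0 0 20 0; 0.46 0 0 35 0; 0.46 0 0 46 0; 0.46 0 0 52 0; 0.46 0 0 52 0")

```text
t: 10.45
tool_pos: [0.6048, 0.0257, 0.0462]
orientation: [-0.115, -3.139, -0.0]
force: [0.2, -0.7, 0.3]
opening: 0.0502
gripper_force: 0.0
```

arm_command(increments="0.8 0 0 0 0; 0.8 0 0 0 0; 0.8 0 0 0 0; 0.8 0 0 0 0")

```text
t: 10.85
tool_pos: [0.6058, 0.0256, 0.0475]
orientation: [0.114, 3.138, -0.0]
force: [0.0, 0.6, 2.8]
opening: 0.0271
gripper_force: 40.0
```

arm_command(increments="0.8 0 0 -20 0; 0.8 0 0 -50 0; 0.8 0 0 -85 0; 0.8 0 0 -110 0; 0.8 0 0 -110 0")

```text
t: 11.35
tool_pos: [0.6081, 0.0255, 0.162]
orientation: [0.114, 3.131, -0.0]
force: [0.1, 0.2, -0.9]
opening: 0.0273
gripper_force: 40.0
```

arm_command(increments="0.8 20 -35 0 0; 0.8 42 -75 0 0; 0.8 64 -115 0 0; 0.8 86 -155 0 0; 0.8 108 -195 0 0")

```text
t: 11.85
tool_pos: [0.4814, -0.1619, 0.1552]
orientation: [-0.114, -3.138, -0.001]
force: [1.1, -1.2, -0.1]
opening: 0.0276
gripper_force: 40.0
```

arm_command(increments="0.8 15 -28 0 0; 0.8 24 -46 0 0; 0.8 24 -46 0 0; 0.8 24 -46 35 0; 0.8 24 -46 70 0")

```text
t: 12.35
tool_pos: [0.457, -0.2051, 0.0863]
orientation: [0.115, 3.137, -0.001]
force: [0.6, 0.7, -1.8]
opening: 0.0272
gripper_force: 40.0
```

Run:
```python
from h import *
togo(.456,-.205,.031,3.07)
```

```text
go [ 1.2  0.1 55.3] turn -0.002 | now [ 0.457  -0.2051  0.0863] yaw 3.068 t 12.35 F [ 0.6  0.7 -1.8] open 0.0272 q6 -2.02
```

arm_command(increments="0.8 0 0 25 0; 0.8 0 0 42 0; 0.8 0 0 50 0; 0.8 0 0 53 0; 0.8 0 0 53 0")

```text
t: 12.85
tool_pos: [0.4562, -0.2049, 0.0337]
orientation: [-0.114, -3.139, -0.0]
force: [0.9, -0.2, 0.5]
opening: 0.0275
gripper_force: 40.0
```

arm_command(increments="0.5 0 0 0 0; 0.5 0 0 0 0; 0.5 0 0 0 0; 0.5 0 0 -30 0; 0.5 0 0 -80 0")

```text
t: 13.35
tool_pos: [0.4533, -0.2036, 0.1112]
orientation: [-0.114, -3.133, -0.005]
force: [0.9, 0.6, 0.3]
opening: 0.0462
gripper_force: 0.0
```

arm_command(increments="0.5 0 30 -30 0.06; 0.5 0 75 -40 0.12; 0.5 0 125 -40 0.18; 0.5 0 175 -40 0.24; 0.5 0 225 -40 0.24")

```text
t: 13.85
tool_pos: [0.4726, 0.021, 0.1547]
orientation: [0.494, 3.1, 0.0]
force: [1.1, -0.9, -0.1]
opening: 0.0469
gripper_force: 0.0
```

Run:
```python
from h import *
togo(.439,.2915,.008,2.826)
```

```text
go [116.3 246.7 146.6] turn -0.0 | now [0.4726 0.021  0.1547] yaw 2.826 t 13.85 F [ 1.1 -0.9 -0.1] open 0.0469 q6 -1.32
```

arm_command(increments="0.5 21 45 0 0; 0.5 42 90 0 0; 0.5 63 135 0 0; 0.5 84 180 0 0; 0.5 105 225 20 0")

```text
t: 14.35
tool_pos: [0.4436, 0.2657, 0.1384]
orientation: [0.488, 3.098, 0.006]
force: [1.4, 0.2, 0.1]
opening: 0.0468
gripper_force: 0.0
```

arm_command(increments="0.5 11 22 20 0; 0.5 11 22 50 0; 0.5 11 22 80 0; 0.5 11 22 80 0; 0.5 11 22 80 0")

```text
t: 14.85
tool_pos: [0.4382, 0.2865, 0.0554]
orientation: [-0.49, -3.102, 0.001]
force: [-0.0, 0.1, 1.3]
opening: 0.046
gripper_force: 0.0
```

Run:
```python
from h import *
togo(.439,.2915,.008,2.826)
```

```text
go [ 0.8  5.  47.4] turn 0.003 | now [0.4382 0.2865 0.0554] yaw 2.829 t 14.85 F [-0.   0.1  1.3] open 0.046 q6 -0.78
```

arm_command(increments="0.5 1 4 20 0; 0.5 1 4 35 0; 0.5 1 4 43 0; 0.5 1 4 46 0; 0.5 1 4 46 0")

```text
t: 15.35
tool_pos: [0.4387, 0.2906, 0.0091]
orientation: [-0.49, -3.103, 0.0]
force: [-0.1, 0.5, 0.9]
opening: 0.0463
gripper_force: 0.0
```

arm_command(increments="0.9 0 0 0 0; 0.9 0 0 0 0; 0.9 0 0 0 0; 0.9 0 0 0 0; 0.9 0 0 0 0")

```text
t: 15.85
tool_pos: [0.4389, 0.2909, 0.0094]
orientation: [0.489, 3.103, 0.001]
force: [0.1, 0.4, 2.0]
opening: 0.0196
gripper_force: 40.0
```

arm_command(increments="0.9 0 0 -20 0; 0.9 0 0 -50 0; 0.9 0 0 -85 0; 0.9 0 0 -120 0; 0.9 0 0 -120 0")

```text
t: 16.35
tool_pos: [0.4418, 0.2925, 0.1348]
orientation: [0.488, 3.096, 0.009]
force: [0.3, 0.6, -1.4]
opening: 0.02
gripper_force: 4.0
```

arm_command(increments="0.9 -17 -32 0 0; 0.9 -40 -74 0 0; 0.9 -63 -116 0 0; 0.9 -86 -158 0 0; 0.9 -109 -200 0 0")

```text
t: 16.85
tool_pos: [0.4801, 0.0652, 0.1278]
orientation: [-0.488, -3.102, 0.0]
force: [2.0, 0.8, -2.4]
opening: 0.0196
gripper_force: 39.9
```

arm_command(increments="0.9 -23 -42 0 0; 0.9 -46 -84 0 0; 0.9 -69 -126 0 0; 0.9 -92 -168 0 0; 0.9 -115 -210 0 0")

```text
t: 17.35
tool_pos: [0.5249, -0.17, 0.1276]
orientation: [-0.489, -3.102, -0.001]
force: [0.9, 0.4, -1.4]
opening: 0.0192
gripper_force: 39.9
```

arm_command(increments="0.9 -15 -30 0 -0.08; 0.9 -30 -60 0 -0.16; 0.9 -44 -85 0 -0.25; 0.9 -44 -85 0 -0.25; 0.9 -44 -85 0 -0.25")

```text
t: 17.85
tool_pos: [0.5405, -0.2626, 0.1274]
orientation: [-0.102, -3.138, -0.002]
force: [-0.3, 1.2, -2.3]
opening: 0.0191
gripper_force: 39.9
```

Run:
```python
from h import *
togo(.542,-.266,.014,3.077)
```

```text
go [ -2.   -3.5 113.4] turn -0.001 | now [ 0.5405 -0.2626  0.1274] yaw 3.076 t 17.85 F [-0.3  1.2 -2.3] open 0.0191 q6 -2.04
```

The grip slackened briefly but still holds the rail (opening 19 mm). Lowering it into the tote.

arm_command(increments="0.9 -2 -3 40 0; 0.9 -2 -3 75 0; 0.9 -2 -3 95 0; 0.9 -2 -3 104 0; 0.9 -2 -3 108 0")

```text
t: 18.35
tool_pos: [0.5425, -0.2643, 0.0198]
orientation: [-0.098, -3.138, -0.002]
force: [0.2, 0.0, -1.8]
opening: 0.0191
gripper_force: 39.9
```

arm_command(increments="0.7 0 0 2 0; 0.7 0 0 2 0; 0.6 0 0 2 0; 0.6 0 0 -30 0; 0.6 0 0 -80 0")

```text
t: 18.85
tool_pos: [0.5408, -0.2644, 0.0989]
orientation: [-0.099, -3.135, -0.005]
force: [0.9, 0.1, 0.1]
opening: 0.0371
gripper_force: 0.0
```

arm_command(increments="0.5 0 20 -40 0.08; 0.5 0 60 -40 0.16; 0.5 0 110 -40 0.24; 0.5 0 160 -40 0.34; 0.5 0 210 -40 0.43")

```text
t: 19.35
tool_pos: [0.5569, -0.0547, 0.1427]
orientation: [0.773, 3.042, 0.0]
force: [1.2, -0.7, -0.2]
opening: 0.0464
gripper_force: 0.0
```

arm_command(increments="0.5 12 45 0 0; 0.5 24 90 0 0; 0.5 36 135 0 0; 0.5 36 135 0 0")

```text
t: 19.75
tool_pos: [0.5896, 0.0854, 0.1426]
orientation: [0.758, 3.046, 0.004]
force: [0.1, -0.6, 0.2]
opening: 0.0467
gripper_force: 0.0
```

Run:
```python
from h import *
a=snap("scene"); b=snap("top"); cv2.imwrite("pics/s8.png",a); cv2.imwrite("pics/t8.png",b)
for n,im in(("top",b),("scene",a)):
    hsv=cv2.cvtColor(im,cv2.COLOR_BGR2HSV)
    wh=((hsv[...,2]>185)&(hsv[...,1]<60)).astype(np.uint8)*255
    for c in blobs(wh,20):
        r=wrect(n,c,.034)
        if .3<r[0][0]/1000<.7 and -500<r[0][1]<550: print(n,r)
togo(.4615,.4257,.02,2.637)
a=cv2.resize(a[140:300,130:330],None,fx=2,fy=2,interpolation=cv2.INTER_CUBIC)
b=cv2.resize(b[200:360,350:550],None,fx=2,fy=2,interpolation=cv2.INTER_CUBIC)
cv2.imwrite("pics/c8.png",np.hstack([a,b]))
```

```text
top (array([ 456.8, -204.6,   48. ,   47.8]), np.float64(0.212))
top (array([474.6,  81.5, 160.6,  58.2]), np.float64(1.591))
top (array([461.2, 423.8,  70.1,  33.9]), np.float64(2.643))
top (array([ 540.7, -270.4,  127.3,    7. ]), np.float64(3.079))
top (array([ 542.5, -258.1,  127.3,    6.9]), np.float64(3.076))
top (array([ 655.9, -474.6,   60.8,   54.5]), np.float64(2.753))
top (array([632.6, -32.9, 443.8,  44.8]), np.float64(0.06))
top (array([635.4,  -0. , 438.6,  13.9]), np.float64(0.06))
top (array([624.4, 178.8, 437.7,  14.9]), np.float64(0.044))
top (array([621.3, 196.3, 440.3,  14. ]), np.float64(0.044))
scene (array([462.1, 427.8,  71.1,  34.5]), np.float64(2.653))
scene (array([ 624. , -474.9,   56.4,   51. ]), np.float64(2.29))
scene (array([ 546.3, -252.3,  127.9,    8.3]), np.float64(3.076))
scene (array([ 546.3, -265.3,  125. ,    7.8]), np.float64(3.078))
scene (array([ 462.3, -198. ,   47.4,   47.3]), np.float64(1.774))
scene (array([ 437.8, -215.3,   24.3,   21.6]), np.float64(2.908))
go [275.  244.2 121.7] turn 0.014 | now [0.589  0.0809 0.142 ] yaw 2.651 t 19.85 F [ 0.9  0.2 -0.3] open 0.0468 q6 -1.03
```

View pics/c8.png

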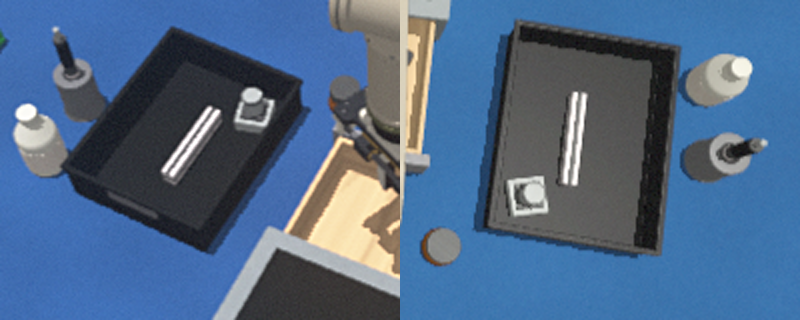

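The rail and nozzle lie well in the tote, matching the top camera to 1 mm, and the clamp is unmoved. Going for the clamp.

arm_command(increments="0.41 34 30 0 0; 0.41 68 60 0 0; 0.41 102 90 0 0; 0.41 136 121 0 0; 0.41 170 151 0 0")

```text
t: 20.35
tool_pos: [0.5103, 0.2931, 0.1418]
orientation: [0.77, 3.045, 0.001]
force: [0.6, 0.5, -0.1]
opening: 0.0545
gripper_force: 0.0
```

arm_command(increments="0.41 34 30 0 0.005; 0.41 70 60 0 0.01; 0.41 105 92 30 0.014; 0.41 105 92 70 0.014; 0.41 105 92 80 0.014")

```text
t: 20.85
tool_pos: [0.4586, 0.4218, 0.0562]
orientation: [-0.785, -3.038, 0.009]
force: [-0.5, -1.1, -1.3]
opening: 0.0549
gripper_force: 0.0
```

Run:
```python
from h import *
togo(.4615,.4242,.01,2.64)
```

```text
go [-1.5  3.8 46.2] turn -0.004 | now [0.4586 0.4218 0.0562] yaw 2.636 t 20.85 F [-0.5 -1.1 -1.3] open 0.0549 q6 -0.4
```

arm_command(increments="0.41 -1 3 20 0; 0.41 -1 3 35 0; 0.41 -1 3 43 0; 0.41 -1 3 47 0; 0.41 -1 3 47 0")

```text
t: 21.35
tool_pos: [0.4639, 0.4256, 0.0142]
orientation: [-0.789, -3.041, 0.0]
force: [-0.7, 0.3, -0.1]
opening: 0.0551
gripper_force: 0.0
```

arm_command(increments="0.8 0 0 0 0; 0.8 0 0 0 0; 0.8 0 0 0 0; 0.8 0 0 0 0")

```text
t: 21.75
tool_pos: [0.4638, 0.4263, 0.0148]
orientation: [0.787, 3.041, 0.001]
force: [-0.7, -1.0, 3.8]
opening: 0.0335
gripper_force: 40.0
```

arm_command(increments="0.8 0 0 -20 0; 0.8 0 0 -50 0; 0.8 0 0 -85 0; 0.8 0 0 -120 0; 0.8 0 0 -120 0")

```text
t: 22.25
tool_pos: [0.4663, 0.4286, 0.1406]
orientation: [0.786, 3.036, 0.012]
force: [1.1, 0.2, -1.1]
opening: 0.0334
gripper_force: 40.0
```

Run:
```python
from h import *
togo(.5855,-.209,.13,3.077)
```

```text
go [-413.5 -499.8    7.6] turn -0.442 | now [0.4663 0.4286 0.1406] yaw 2.635 t 22.25 F [ 1.1  0.2 -1.1] open 0.0334 q6 -0.4
```

arm_command(increments="0.8 -20 -24 0 0; 0.8 -48 -58 0 0; 0.8 -78 -94 0 0; 0.8 -108 -131 0 0; 0.8 -138 -168 0 0")

```text
t: 22.75
tool_pos: [0.5018, 0.2104, 0.1325]
orientation: [-0.786, -3.04, 0.001]
force: [1.5, -0.5, -1.4]
opening: 0.0334
gripper_force: 40.0
```

arm_command(increments="0.8 -30 -37 0 0; 0.8 -60 -73 0 0; 0.8 -90 -110 0 0; 0.8 -120 -147 0 0; 0.8 -150 -182 0 0")

```text
t: 23.25
tool_pos: [0.5447, -0.0215, 0.1327]
orientation: [-0.787, -3.04, 0.0]
force: [0.5, 0.2, -2.5]
opening: 0.0335
gripper_force: 40.0
```

arm_command(increments="0.8 -30 -37 0 -0.1; 0.8 -60 -74 0 -0.2; 0.8 -90 -110 0 -0.3; 0.8 -112 -134 0 -0.4; 0.8 -125 -150 0 -0.44")

```text
t: 23.75
tool_pos: [0.5813, -0.214, 0.1322]
orientation: [-0.102, -3.138, -0.0]
force: [0.5, 0.2, -2.4]
opening: 0.0335
gripper_force: 40.0
```

arm_command(increments="0.8 0 0 0 0; 0.8 0 0 0 0")

```text
t: 23.95
tool_pos: [0.5811, -0.2112, 0.1324]
orientation: [-0.108, -3.138, -0.002]
force: [0.1, 0.3, -2.1]
opening: 0.0337
gripper_force: 40.0
```

Run:
```python
from h import *
togo(.5855,-.209,.02,3.077)
```

```text
go [ -4.5   2.3 112.4] turn -0.004 | now [ 0.5811 -0.2112  0.1324] yaw 3.073 t 23.95 F [ 0.1  0.3 -2.1] open 0.0337 q6 -1.93
```

arm_command(increments="0.8 -4 2 40 0; 0.8 -4 2 75 0; 0.8 -4 2 98 0; 0.8 -4 2 108 0; 0.8 -4 2 112 0")

```text
t: 24.45
tool_pos: [0.5851, -0.2082, 0.0206]
orientation: [-0.104, -3.138, -0.002]
force: [-0.3, -0.3, -2.1]
opening: 0.0338
gripper_force: 40.0
```

arm_command(increments="0.55 0 0 0 0; 0.55 0 0 0 0; 0.55 0 0 0 0; 0.55 0 0 -30 0; 0.55 0 0 -80 0")

```text
t: 24.95
tool_pos: [0.5834, -0.2087, 0.0997]
orientation: [-0.105, -3.134, -0.004]
force: [0.9, -0.2, 0.6]
opening: 0.0417
gripper_force: 0.0
```

arm_command(increments="0.5 0 0 -45 0; 0.5 0 0 -90 0; 0.5 0 0 -110 0; 0.5 16 -40 -110 0; 0.5 32 -80 -110 0")

```text
t: 25.45
tool_pos: [0.5499, -0.2881, 0.2154]
orientation: [0.1, 3.135, -0.004]
force: [0.2, -0.8, -1.1]
opening: 0.0465
gripper_force: 0.0
```

Run:
```python
from h import *
b=snap("top"); cv2.imwrite("pics/t9.png",b)
togo(.5345,-.457,.104,3.077)
h=cv2.cvtColor(b,cv2.COLOR_BGR2HSV); m=np.zeros(b.shape[:2],np.uint8); m[255:300,485:545]=((h[...,2]<75)&(h[...,1]<120))[255:300,485:545]*255
for c in blobs(m,5): print(cv2.boundingRect(c))
```

```text
go [   0.6 -162.3  111.3] turn -0.004 | now [ 0.5461 -0.2946  0.2144] yaw 3.073 t 25.5 F [-2.6 -3.6  0.1] open 0.0465 q6 -2.08
(513, 270, 14, 11)
(516, 259, 12, 8)
(492, 255, 16, 12)
```

arm_command(increments="0.4 0 -40 0 0; 0.4 0 -85 0 0; 0.4 0 -130 0 0; 0.4 0 -162 0 0; 0.4 0 -163 0 0")

```text
t: 26.0
tool_pos: [0.5364, -0.4544, 0.2124]
orientation: [0.112, 3.139, -0.003]
force: [0.8, 0.2, -0.2]
opening: 0.0556
gripper_force: 0.0
```

arm_command(increments="0.4 0 0 0 0; 0.4 0 0 30 0; 0.4 0 0 65 0; 0.4 0 0 95 0; 0.4 0 0 110 0")

```text
t: 26.5
tool_pos: [0.5373, -0.4472, 0.0991]
orientation: [-0.103, -3.137, -0.005]
force: [0.0, 0.4, -0.4]
opening: 0.0561
gripper_force: 0.0
```

Run:
```python
from h import *
togo(.5345,-.458,.104,3.077)
```

```text
go [  2.1 -10.9  -4.9] turn -0.001 | now [ 0.5373 -0.4472  0.0991] yaw 3.076 t 26.5 F [ 0.   0.4 -0.4] open 0.0561 q6 -2.27
```

arm_command(increments="0.9 0 0 0 0; 0.9 0 0 0 0; 0.9 0 0 0 0; 0.9 0 0 0 0; 0.9 0 0 0 0")

```text
t: 27.0
tool_pos: [0.5385, -0.4508, 0.1037]
orientation: [0.105, 3.138, -0.002]
force: [0.2, -0.6, 0.5]
opening: 0.0207
gripper_force: 0.0
```

arm_command(increments="0.9 0 0 0 0; 0.9 0 0 0 0")

```text
t: 27.2
tool_pos: [0.5382, -0.452, 0.1033]
orientation: [0.106, 3.138, -0.005]
force: [1.2, -4.7, 0.8]
opening: 0.0174
gripper_force: 39.9
```

Run:
```python
from h import *
togo(.5345,-.458,.104,3.077)
```

```text
go [ 3.3 -6.2 -0.6] turn -0.003 | now [ 0.5382 -0.452   0.1033] yaw 3.074 t 27.2 F [ 1.2 -4.7  0.8] open 0.0174 q6 -2.27
```

arm_command(increments="0.9 0 0 -15 0; 0.9 0 0 -40 0; 0.9 0 0 -70 0; 0.9 0 0 -100 0; 0.9 0 0 -100 0")

```text
t: 27.7
tool_pos: [0.5398, -0.4521, 0.2088]
orientation: [0.105, 3.133, -0.01]
force: [-0.4, -0.4, -0.1]
opening: 0.0173
gripper_force: 40.0
```

arm_command(increments="0.9 20 24 0 0; 0.9 46 54 0 0; 0.9 72 84 0 0; 0.9 94 110 0 0; 0.9 103 120 0 0")

```text
t: 28.2
tool_pos: [0.4414, -0.3209, 0.2009]
orientation: [-0.104, -3.139, -0.002]
force: [-0.1, 0.0, -0.8]
opening: 0.0174
gripper_force: 40.0
```

arm_command(increments="0.9 0 0 0 0; 0.9 0 0 0 0")

```text
t: 28.4
tool_pos: [0.4432, -0.3236, 0.2018]
orientation: [0.105, 3.14, -0.0]
force: [0.1, -0.5, -1.5]
opening: 0.0172
gripper_force: 40.0
```

Run:
```python
from h import *
togo(.443,-.325,.103,3.077)
a=snap("scene")
cv2.imwrite("pics/c10.png",cv2.resize(a[100:260,120:320],None,fx=2.5,fy=2.5,interpolation=cv2.INTER_CUBIC))
```

```text
go [ 0.2 -1.4 98.8] turn -0.002 | now [ 0.4432 -0.3236  0.2018] yaw 3.075 t 28.4 F [ 0.1 -0.5 -1.5] open 0.0172 q6 -2.23
```

View pics/c10.png

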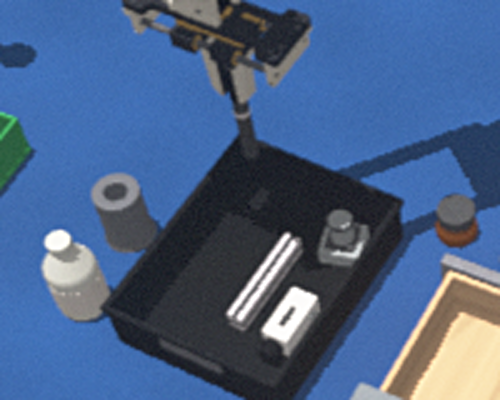

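The pen is held upright over the tote's front corner, and rail, clamp and nozzle lie in the tote. Lowering the pen.

arm_command(increments="0.9 0 0 35 0; 0.9 0 0 65 0; 0.9 0 0 85 0; 0.9 0 0 93 0; 0.9 0 0 97 0")

```text
t: 28.95
tool_pos: [0.4429, -0.3237, 0.104]
orientation: [-0.105, -3.139, -0.002]
force: [0.9, -0.4, -1.2]
opening: 0.0178
gripper_force: 40.0
```

arm_command(increments="0.9 0 0 2 0; 0.7 0 0 2 0; 0.6 0 0 2 0; 0.6 0 0 2 0; 0.6 0 0 2 0")

```text
t: 29.45
tool_pos: [0.4434, -0.3238, 0.1037]
orientation: [0.105, 3.139, -0.001]
force: [-0.4, -0.2, 1.3]
opening: 0.037
gripper_force: 0.0
```

arm_command(increments="0.6 0 0 -30 0; 0.6 0 0 -70 0; 0.6 0 0 -110 0; 0.6 0 0 -110 0")

```text
t: 29.85
tool_pos: [0.4459, -0.3258, 0.2206]
orientation: [0.105, 3.131, -0.011]
force: [-0.5, -0.1, -0.2]
opening: 0.0374
gripper_force: 0.0
```

Run:
```python
from h import *
a=snap("scene"); cv2.imwrite("pics/s11.png",a)
cv2.imwrite("pics/c11.png",cv2.resize(a[100:260,120:320],None,fx=2.5,fy=2.5,interpolation=cv2.INTER_CUBIC))
togo(.443,-.325,.103,3.077)
```

```text
go [  2.6   0.4 114.3] turn -0.002 | now [ 0.4449 -0.325   0.2173] yaw 3.075 t 29.9 F [-0.3 -0.  -0. ] open 0.0372 q6 -2.23
```

View pics/c11.png

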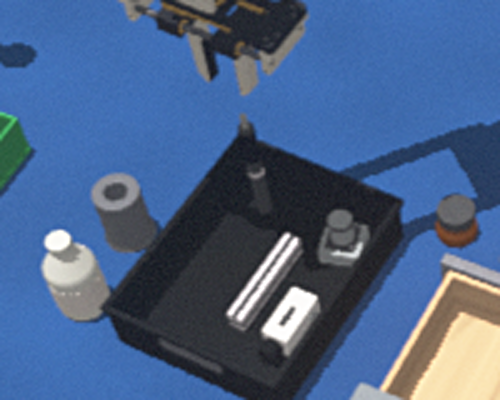

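The nozzle, rail and clamp are in place. The pen looks upright, with its tip at about (245,122); I'll check that against the projection.

Run:
```python
from h import *
for z in(.004,.08,.154,.172): print(z,np.round((proj("scene",(.443,-.324,z))[0]-[120,100])*2.5))
a=cv2.imread("pics/s11.png")[100:260,120:320]
cv2.imwrite("pics/c12.png",cv2.convertScaleAbs(cv2.resize(a[35:95,75:135],None,fx=8,fy=8,interpolation=cv2.INTER_CUBIC),alpha=2.2,beta=10))
```

```text
0.004 [259. 208.]
0.08 [250. 168.]
0.154 [240. 126.]
0.172 [237. 116.]
```

View pics/c12.png

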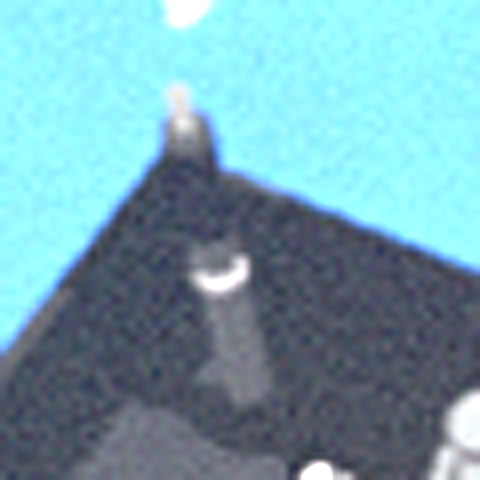

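Contrast-stretched, it is one pen standing upright: steel tip on top, bright ring mid-way, base at the expected spot. I'll tip it over along the tote's +x with closed fingers.

arm_command(increments="0.95 25 0 0 0; 0.95 48 0 0 0; 0.95 48 0 0 0; 0.95 48 0 40 0; 0.95 48 0 80 0")

```text
t: 30.4
tool_pos: [0.3962, -0.3209, 0.1327]
orientation: [0.105, 3.137, -0.003]
force: [0.2, 0.1, -0.3]
opening: 0.0054
gripper_force: 0.0
```

arm_command(increments="0.95 0 0 15 0; 0.95 0 0 20 0; 0.95 -12 0 20 0; 0.95 -20 0 20 0; 0.95 -28 0 20 0")

```text
t: 30.9
tool_pos: [0.4253, -0.3232, 0.1151]
orientation: [0.104, 3.137, -0.003]
force: [-0.0, 0.2, -0.0]
opening: 0.0044
gripper_force: 0.0
```

arm_command(increments="0.95 -10 0 0 0; 0.95 -20 0 0 0; 0.95 -30 0 0 0; 0.95 -40 0 0 0; 0.95 -50 0 0 0")

```text
t: 31.4
tool_pos: [0.4739, -0.3255, 0.1129]
orientation: [-0.105, -3.14, -0.0]
force: [-0.7, -0.1, -0.5]
opening: 0.0045
gripper_force: 0.0
```

arm_command(increments="0.95 0 0 -45 0; 0.95 0 0 -90 0; 0.95 0 45 -90 0; 0.95 0 90 -90 0; 0.95 0 135 -90 0")

```text
t: 31.9
tool_pos: [0.4825, -0.1897, 0.2036]
orientation: [0.107, 3.139, -0.0]
force: [0.5, 0.7, -0.2]
opening: 0.0042
gripper_force: 0.0
```

arm_command(increments="0.73 0 40 0 0.15; 0.73 0 80 0 0.3; 0.73 0 130 0 0.45; 0.73 0 180 0 0.6; 0.73 0 230 0 0.75")

```text
t: 32.4
tool_pos: [0.4967, 0.0211, 0.2033]
orientation: [1.166, 2.917, 0.0]
force: [0.9, -0.5, 0.0]
opening: 0.0253
gripper_force: 0.0
```

Run:
```python
from h import *
a=snap("scene"); b=snap("top"); cv2.imwrite("pics/s13.png",a); cv2.imwrite("pics/t13.png",b)
a=cv2.resize(a[130:270,120:320],None,fx=2,fy=2,interpolation=cv2.INTER_CUBIC)
b=cv2.resize(b[200:340,350:550],None,fx=2,fy=2,interpolation=cv2.INTER_CUBIC)
cv2.imwrite("pics/c13.png",cv2.convertScaleAbs(np.hstack([a,b]),alpha=1.6))
togo(.446,.05,.13,1.541)
```

```text
go [ 54.6 -16.1  73.3] turn 0.844 | now [0.4967 0.0241 0.2032] yaw 2.385 t 32.5 F [ 0.   0.3 -1.1] open 0.0254 q6 -0.87
```

View pics/c13.png

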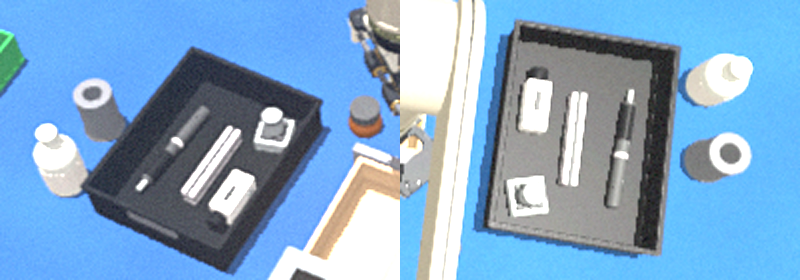

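All four items lie flat in the tote. Now shutting the drawer by pushing the bar with closed fingers.

arm_command(increments="0.97 20 -10 0 0.15; 0.97 40 -20 0 0.3; 0.97 60 -30 0 0.45; 0.97 80 -40 0 0.6; 0.97 96 -46 0 0.75")

```text
t: 33.0
tool_pos: [0.3943, 0.0513, 0.2031]
orientation: [2.153, 2.288, -0.0]
force: [-0.0, 0.7, 0.8]
opening: 0.003
gripper_force: 0.0
```

arm_command(increments="0.97 0 0 30 0.094; 0.97 0 0 70 0.094; 0.97 0 0 70 0.094")

```text
t: 33.3
tool_pos: [0.3915, 0.0511, 0.1283]
orientation: [-2.247, -2.187, 0.01]
force: [-0.4, -0.3, -0.2]
opening: 0.0031
gripper_force: 0.0
```

Run:
```python
from h import *
togo(.395,.056,.054,1.541)
```

```text
go [ 5.   4.  74.3] turn 0.003 | now [0.3915 0.0511 0.1283] yaw 1.544 t 33.3 F [-0.4 -0.3 -0.2] open 0.0031 q6 0.03
```

arm_command(increments="0.97 5 2 30 0; 0.97 5 2 60 0; 0.97 5 2 77 0; 0.97 5 2 77 0")

```text
t: 33.7
tool_pos: [0.396, 0.0561, 0.0551]
orientation: [-2.25, -2.189, 0.005]
force: [0.3, 0.3, -0.1]
opening: 0.003
gripper_force: 0.0
```

arm_command(increments="0.97 0 12 0 0; 0.97 0 25 0 0; 0.97 0 45 0 0; 0.97 0 70 0 0; 0.97 0 95 0 0")

```text
t: 34.2
tool_pos: [0.4945, 0.0536, 0.0587]
orientation: [2.251, 2.19, 0.002]
force: [-2.1, 0.4, 3.4]
opening: 0.0025
gripper_force: 2.1
```

arm_command(increments="0.97 0 25 0 0; 0.97 0 50 0 0; 0.97 0 70 0 0; 0.97 0 85 0 0; 0.97 0 92 0 0")

```text
t: 34.7
tool_pos: [0.587, 0.0508, 0.0588]
orientation: [2.251, 2.189, 0.003]
force: [-1.9, 0.2, 7.6]
opening: 0.0027
gripper_force: 3.0
```

arm_command(increments="0.97 0 4 0 0; 0.97 0 8 0 0; 0.97 0 12 0 0; 0.97 0 12 0 0")

```text
t: 35.1
tool_pos: [0.5972, 0.0506, 0.0578]
orientation: [2.251, 2.189, 0.002]
force: [0.4, 0.5, -0.6]
opening: 0.003
gripper_force: 0.0
```

arm_command(increments="0.97 0 3 0 0; 0.97 0 6 0 0; 0.97 0 6 0 0")

```text
t: 35.4
tool_pos: [0.6023, 0.0507, 0.0561]
orientation: [2.253, 2.19, 0.0]
force: [-0.3, -0.4, 0.3]
opening: 0.0025
gripper_force: 0.0
```

No force now, so I'll lift straight up, move aside and measure the bar numerically.

arm_command(increments="0.97 0 0 -40 0; 0.97 0 0 -90 0; 0.97 -45 0 -110 0; 0.97 -90 0 -110 0; 0.97 -140 0 -110 0")

```text
t: 35.9
tool_pos: [0.5985, -0.09, 0.1671]
orientation: [2.249, 2.191, 0.002]
force: [-0.4, -0.1, 0.3]
opening: 0.003
gripper_force: 0.0
```

arm_command(increments="0.97 -45 -20 0 0; 0.97 -90 -45 0 0; 0.97 -135 -70 0 0; 0.97 -170 -90 0 0; 0.97 -170 -90 0 0")

```text
t: 36.4
tool_pos: [0.5003, -0.2608, 0.1654]
orientation: [-2.258, -2.183, 0.003]
force: [-0.5, 0.3, 0.0]
opening: 0.0028
gripper_force: 0.0
```

```bash
cat > bar.py <<'E'
from h import *
b=snap("top"); cv2.imwrite("pics/tlast.png",b)
h=cv2.cvtColor(b,cv2.COLOR_BGR2HSV)
f=fg(b)
# columns across the bar, away from its posts: non-blue runs below the cabinet
for u in(310,322,326,330,342):
    col=f[150:340,u]>0; e=np.flatnonzero(np.diff(col.astype(int)))+150
    print(u,[(int(v),*np.round(ray("top",(u,v+.5),.072)[0,:2],3)) for v in e])
wood=((h[...,0]>8)&(h[...,0]<25)&(h[...,1]>60)&(h[...,2]>120)).astype(np.uint8)*255
wood[:180]=0; wood[330:]=0; wood[:,:280]=0; wood[:,385:]=0
print("wood",[cv2.boundingRect(c) for c in blobs(wood,3)])
E
python3 bar.py; python3 -c "
from h import *
togo(.6,.05,.1,1.541)"
```

```text
310 [(218, np.float64(0.638), np.float64(0.097)), (220, np.float64(0.633), np.float64(0.097)), (225, np.float64(0.619), np.float64(0.095))]
322 [(217, np.float64(0.644), np.float64(0.065)), (222, np.float64(0.63), np.float64(0.064)), (227, np.float64(0.616), np.float64(0.062))]
326 [(218, np.float64(0.643), np.float64(0.054)), (223, np.float64(0.629), np.float64(0.052)), (227, np.float64(0.618), np.float64(0.051))]
330 [(219, np.float64(0.641), np.float64(0.043)), (223, np.float64(0.63), np.float64(0.042)), (228, np.float64(0.616), np.float64(0.04))]
342 [(220, np.float64(0.642), np.float64(0.01)), (224, np.float64(0.63), np.float64(0.009)), (229, np.float64(0.616), np.float64(0.008))]
wood []
go [311.6  88.3  65.5] turn -0.003 | now [ 0.5017 -0.2586  0.1654] yaw 1.538 t 36.45 F [ 0.4  0.9 -0.8] open 0.0027 q6 -0.53
```

The bar is at x≈0.623 and no wood shows, so the drawer is essentially shut. I'll push once more to feel the stop.

arm_command(increments="0.97 48 10 0 0; 0.97 96 20 0 0; 0.97 144 35 0 0; 0.97 192 50 0 0; 0.97 240 65 0 0")

```text
t: 36.95
tool_pos: [0.5751, -0.0158, 0.1657]
orientation: [-2.251, -2.191, -0.0]
force: [0.6, -0.4, 0.6]
opening: 0.0028
gripper_force: 0.0
```

arm_command(increments="0.97 40 10 0 0; 0.97 70 20 0 0; 0.97 70 20 50 0; 0.97 70 20 95 0; 0.97 70 20 110 0")

```text
t: 37.45
tool_pos: [0.5924, 0.052, 0.05]
orientation: [-2.245, -2.188, 0.01]
force: [-0.7, -0.4, -0.3]
opening: 0.0029
gripper_force: 0.0
```

arm_command(increments="0.97 0 3 0 0; 0.97 0 6 0 0; 0.97 0 9 0 0; 0.97 0 9 0 0")

```text
t: 37.85
tool_pos: [0.6046, 0.0501, 0.0582]
orientation: [-2.251, -2.187, 0.003]
force: [-14.6, 1.3, 6.2]
opening: 0.0025
gripper_force: 7.5
```

arm_command(increments="0.97 0 3 0 0; 0.97 0 5 0 0; 0.97 0 5 0 0")

```text
t: 38.15
tool_pos: [0.6049, 0.0501, 0.058]
orientation: [-2.246, -2.183, 0.014]
force: [-38.6, 1.8, 22.8]
opening: 0.0019
gripper_force: 22.2
```

The stop is felt at 39 N with no further motion, so the drawer is fully shut. I'll retreat and do a final numeric check.

arm_command(increments="0.97 0 -15 0 0; 0.97 0 -30 0 0; 0.97 0 -30 -40 0; 0.97 0 -30 -90 0; 0.97 -40 -30 -110 0")

```text
t: 38.65
tool_pos: [0.5841, 0.0131, 0.1756]
orientation: [2.243, 2.188, 0.016]
force: [1.6, -0.5, 0.5]
opening: 0.0029
gripper_force: 0.0
```

arm_command(increments="0.97 -45 -30 -10 0; 0.97 -90 -60 -10 0; 0.97 -90 -60 -10 0; 0.97 -90 -60 -10 0")

```text
t: 39.05
tool_pos: [0.5183, -0.0796, 0.1794]
orientation: [2.253, 2.183, 0.005]
force: [0.4, 0.8, 0.5]
opening: 0.0029
gripper_force: 0.0
```

Run:
```python
exec(open("bar.py").read())
hsv=h; wh=((hsv[...,2]>185)&(hsv[...,1]<60)).astype(np.uint8)*255
for c in blobs(wh,20):
    r=wrect("top",c,.034)
    if .35<r[0][0]/1000<.7 and -400<r[0][1]<-100: print(r)
a=cv2.imread("pics/t13.png")
for nm in("spool","jar"): pass
d=cv2.absdiff(a,b).max(2)>60; d=cv2.morphologyEx(d.astype(np.uint8)*255,cv2.MORPH_OPEN,np.ones((3,3)))
print("changed",[cv2.boundingRect(c) for c in blobs(d,15)])
togo(.5,0,.2,1.541)
```

```text
310 [(218, np.float64(0.638), np.float64(0.097)), (220, np.float64(0.633), np.float64(0.097)), (225, np.float64(0.619), np.float64(0.095))]
322 [(217, np.float64(0.644), np.float64(0.065)), (222, np.float64(0.63), np.float64(0.064)), (227, np.float64(0.616), np.float64(0.062))]
326 [(218, np.float64(0.643), np.float64(0.054)), (222, np.float64(0.632), np.float64(0.053)), (227, np.float64(0.618), np.float64(0.051))]
330 [(218, np.float64(0.644), np.float64(0.043)), (223, np.float64(0.63), np.float64(0.042)), (228, np.float64(0.616), np.float64(0.04)), (327, np.float64(0.352), np.float64(0.015))]
342 [(220, np.float64(0.642), np.float64(0.01)), (224, np.float64(0.63), np.float64(0.009)), (229, np.float64(0.616), np.float64(0.008)), (292, np.float64(0.446), np.float64(-0.008))]
wood []
(array([ 453.6, -191.6,   48.8,   24.9]), np.float64(0.102))
(array([ 487.9, -263. ,  476.7,   18.2]), np.float64(2.906))
(array([ 493.1, -245.7,  474.7,   17.8]), np.float64(2.905))
(array([ 518.8, -148.4,  472.9,  185.5]), np.float64(2.895))
changed [(206, 457, 5, 11), (235, 435, 32, 22), (211, 415, 42, 40), (335, 364, 26, 9), (364, 342, 6, 7), (413, 288, 9, 14), (362, 269, 76, 211), (316, 189, 6, 5), (310, 188, 5, 5), (255, 182, 205, 298)]
go [ 77.8 -20.9 -21.4] turn -0.001 | now [ 0.5187 -0.0784  0.1787] yaw 1.54 t 39.1 F [-0.3  0.2 -0.7] open 0.0028 q6 -0.22
```

```bash
python3 -c "
from plant import robot
print(robot.close_job())"
```

```text
the job is handed in; nothing more can be done
None
```

The job is handed in: the square nozzle (the only one in the drawer), the rail, the clamp and the vacuum pen lie in the tote, the drawer is pushed shut to its stop, and no heat sink was on the bench; the hand-in returned no verdict.

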